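# Pin the shaker drive and hold the snap ring open at its groove

### The job

Lock the shaker's drive arm by pushing the brass pin fully home into the hole in the arm. Then take the snap-ring pliers from their stand by squeezing the red handles fully together, which spreads the ring on their tips, and lower the spread ring level over the shaft stub, down to the groove just above the drive arm. Finish while still holding the pliers squeezed with the ring spread at the groove, for me to inspect before it snaps in; do not let go, and leave the other things on the desk where they are.

Things in the scene. Friction and masses are not known exactly. Their poses are not given: they have to be found in the camera images.
- drive_unit: Fixed grey shaker drive, 110 x 160 mm. An aluminium drive arm, 36 x 150 mm, lies along its y axis, upper face 50 mm above the desk. The shaft stub rises from the arm: groove 25.6 mm in diameter up to 8 mm above the arm's face, then a land 29 mm in diameter to 19 mm, then a taper to 23 mm at its top, 24 mm above the arm's face. Origin: on the shaft axis at desk level, z up.
- groove (a point): Point on the shaft axis at mid height of the groove, 4 mm above the arm's face (54 mm above the desk).
- pin_hole (a point): Centre of the mouth of the round pin hole in the drive arm's upper face, 50 mm from the shaft axis towards the unit's -y; hole 9 mm in diameter, 26 mm deep, vertical.
- lock_pin: Loose 30 g pin, upright in the pin block: steel shank 7 mm in diameter, 24 mm long, chamfered foot, under a brass head 16 mm in diameter, 28 mm tall. Origin: centre of the foot's underside, z up along the pin; the head spans z = 24 to 52 mm. Home, the head's shoulder rests on the drive arm and the origin is 24 mm below the arm's face.
- pin_block: Fixed black block 44 x 44 x 26 mm with one hole, 16 mm deep, holding the pin. Origin: centre of its underside. (Room: the tall monitor, right of the middle, and the low desk lamp, left of it, overhang the desk beyond x = 0.57 m; move the arm in front of them.)
- tool_stand: Fixed white stand. Base 92 x 84 x 8 mm, on which the ring rests; a back plate and two side cheeks, 48 mm high, stand round the pliers' guide block at the stand's -x end. The pliers lift straight up. Origin: desk level, under the ring's centre.
- ring_pliers: Loose snap-ring pliers, 0.16 kg, upright in the stand, the dark ring level and captive on their two tips. Origin: ring centre at the ring's underside; z up; the handles close along y. Handles, guide block and tips lie 24 mm towards -x. Guide block 16 x 48 mm, z = 32 to 50 mm; above it two upright parallel red handle plates 20 mm wide in x, z = 52 to 102 mm.
- ring_center (a point): Centre of the ring at mid thickness, 1.5 mm above the origin of the pliers. Ring 3 mm thick, 47 mm in outer diameter; its two inward lobes leave 26 mm when free (will not pass the shaft's land) and about 35 mm when fully spread.
- grip (a point): Point midway between the two handle plates, 24 mm towards -x of the pliers' origin and 81 mm above it. The plates' outer faces are 58 mm apart when free, 38 mm fully squeezed; they move parallel, both equally.
- handle_left (a joint): Travel of each handle: 0 free, 0.010 m fully squeezed (ring fully spread, at a stop). Sprung towards 0: 7 N on each handle start the squeeze, 12 N reach the stop.
- marker_black: Bystander: the red-capped marker, loose; leave it alone.
- forceps: Bystander: the forceps, loose; leave it alone.
- petri_dish_1: Bystander: the petri dish, loose; leave it alone.
- reagent_c: Bystander: the small reagent bottle, loose; leave it alone.
- microtube_6: Bystander: the microtube, loose; leave it alone.
Mind the look-alikes: they are no part of the job. Leave any green look-alike of the ring_pliers alone.

How it is judged:
On the way, in this order (a step that is already met when the one before it is completed fails the run):
1. the pin is fully home in the drive arm's hole (horizontal distance between lock_pin and pin_hole below 0.004 m and z of lock_pin in the frame of drive_unit below 0.031 m and angle between lock_pin's own z axis and vertical below 0.12 rad), for 0.2 s.
2. the pliers are squeezed and the spread ring is above the shaft stub (value of joint handle_left above 0.008 m and horizontal distance between ring_center and groove below 0.012 m and z of ring_center in the frame of groove above 0.018 m), for 0.1 s.
At the end, for the whole second after the job is handed in: Pin home: 4 mm of the hole axis, shoulder within 5 mm of the arm, upright to 7 degrees. Fingers still hold the pliers, squeezed over 8 of 10 mm, at rest, upright to 7 degrees, ring centre within 5 mm of the shaft axis and 4 mm below to 3 mm above mid groove (all of step 1 and value of joint handle_left above 0.008 m and contact force between the fingers and ring_pliers above 4 N and horizontal distance between ring_center and groove below 0.005 m and z of ring_center in the frame of groove between -0.004 and 0.003 m and angle between ring_pliers's own z axis and vertical below 0.12 rad and linear speed of ring_pliers below 0.02 m/s); the arm keeps its last pose, push and grip.
It fails at once if the red-capped marker is moved by more than 30 mm (distance of marker_black from where it was at the start of the episode above 0.03 m).
It fails at once if the forceps is moved by more than 30 mm (distance of forceps from where it was at the start of the episode above 0.03 m).
It fails at once if the petri dish is moved by more than 30 mm (distance of petri_dish_1 from where it was at the start of the episode above 0.03 m).
It fails at once if the small reagent bottle is moved by more than 30 mm (distance of reagent_c from where it was at the start of the episode above 0.03 m).
It fails at once if the microtube is moved by more than 30 mm (distance of microtube_6 from where it was at the start of the episode above 0.03 m).
It also fails if it takes over 56 s, if anything falls off the work surface, if the arm or the gripper's body presses on something with over 40 N, if the wrist force passes 120 N, or if a joint passes its speed limit or range.

### The arm

A 7-joint arm with a two-finger parallel gripper is mounted at the origin on a cart in front of the work surface, level with it; the furniture and walls round the work are solid. World frame = base frame: x ahead of the robot, y to its left, z up, the work surface at z = 0. Lengths are in m, angles in rad, forces in N, time in s.
With the tool pointing down it reaches from about 0.425 to 0.875 m from the base axis. Payload 4.7 kg.
Tool frame: the origin (TCP) lies midway between the tips of the shut fingers; the grasp point (between the pads) lies 19 mm behind it; y points along the fingers, z is the direction in which the jaws open and shut, and the axes are right-handed (so a half turn about y gives the same grasp; the last joint's range is limited). The gripper opens to 87 mm and grips with 3 to 60 N. Pads are 19 mm wide; open, the fingers measure 117 mm over their backs; the gripper's body (75 mm by 190 mm) begins 51 mm behind the grasp point.
Start: joints at [-1.177, 0.321, -0.07, 1.45, 0.023, 1.371, -0.057], TCP at [0.241, 0.604, 0.223] pointing down, gripper open.
Joint ranges: [-2.86, 2.86], [-0.3, 2.09], [-1.38, 1.24], [0.06, 2.45], [-1.56, 4.7], [0.09, 2.05], [-2.69, 2.69]. Speed limits (rad/s): [2.57, 2.57, 3.14, 3.14, 3.14, 3.14, 3.14].

### API

Orientations are given as a rotation vector (axis times angle).
In Python, from bench import ctrl gives the robot as it stands.
- The arm moves only by the tool play_rows, never from a script. Its arguments are lists of equal length, an entry for each row: "translation": the shift along the tool's x, y, z in mm, a list of three; "turn": the turn, a rotation vector about the tool's x, y, z in rad, a list of three; "fingers": the opening, from -1 (shut) to 1 (fully open), so that 0 is half open. In form: {"translation": [[dx, dy, dz], ...], "turn": [[wx, wy, wz], ...], "fingers": [fingers, ...]}. A call has exactly 10 rows; each row shifts and turns the commanded pose from where the row before left it, along the tool's axes as they then stand; what a row does not reach is not made up. A row lasts 1/12 s, in which the tool goes at most 41.7 mm and 7.16 degrees, less where a joint would pass 70% of its speed; a pose out of reach is approached as far as the arm can. A call with a gripper value outside its range is refused whole. The fingers move at their own pace and stop on an object; "grip_force" is the grip in N (left out, the last holds). Time passes only in rows, so rows that do not move let the fingers close, or fill a call up. It gives the time, the measured TCP pose, the force and the opening at its end, in the units of the state.
- ctrl.get_state(): the state, without advancing time (a new reading comes with each control period).
- ctrl.get_image(name): name is "scene" or "top"; returns the picture (400x640x3 uint8, blue, green, red); there is no depth.
- ctrl.camera_info(name): a dict with "camera_matrix" (3x3 intrinsics, pixels), "R" (3x3) and "t" (3): a world point X has camera coordinates R X + t. Camera axes: x right, y down, z forward; pixel columns grow to the right and rows downward; lengths in m; the calibration is good to about 2 mm. A picture is of the moment at which its call begins. camera_info takes no time and is no camera call.
- ctrl.close_job(): hands the job in, once; it reports no verdict.
The state is a dict: "time": time; "joint_positions": joint angles; "qd": joint speeds; "joint_torque": joint torques, N m; "position": TCP position; "tool_rot": TCP orientation; "ft_force": force on the tool from outside, world axes, zero at the start; "torque": the same for the moment, N m; "grip_width": opening from 0.0 (shut) to 1.0 (fully open).
Only numpy, scipy, OpenCV 4.12 (cv2) and the standard library are available. Lean on these libraries where they do the work, as an engineer would, in place of code of your own. Each camera call takes 0.05 s, during which the arm holds its last target.

## Working session

There is one attempt and no reset: what is moved stays moved. The work goes in short steps, Python scripts to look and compute and a tool call to move; the robot and the scene stay as the last step left them, time stands still between calls to the robot, and variables do not carry over. Pictures are saved under pics/ and viewed, and the job is handed in when it is done.

Besides the shell and the picture viewer there is one more tool, called after "Emit:" by a JSON object that holds its "method" and its "body", one argument or row to a line. play_rows: Moves the arm, as the interface text tells. Its arguments: {"type":"object","properties":{"translation":{"type":"array"},"turn":{"type":"array"},"fingers":{"type":"array"},"grip_force":{"type":"number"}},"required":["translation","turn","fingers"]}

```bash
ls; mkdir -p pics; python3 - <<'E'
from bench import ctrl
import cv2
s=ctrl.get_state(); print({k:(v if not hasattr(v,'round') else v) for k,v in s.items()})
for n in("scene","top"):
    cv2.imwrite(f"pics/{n}0.png",ctrl.get_image(n)); i=ctrl.camera_info(n); print(n,i)
E
```

```text
pics
{'time': 0.0, 'joint_positions': array([-1.17690531,  0.32180276, -0.07010262,  1.45167941,  0.02256147,
        1.3707479 , -0.05688843]), 'qd': array([-0.00010299, -0.00176314,  0.0004444 ,  0.00043394, -0.00061651,
       -0.00094994, -0.0016308 ]), 'joint_torque': array([-6.75618026e-05, -4.91279662e+01, -4.03774381e-01, -3.12530243e+01,
       -6.37829513e-02,  4.42795898e-02,  1.98015614e-04]), 'position': array([0.24079459, 0.60317253, 0.22147254]), 'tool_rot': array([-1.55201853,  0.29823183, -0.29776251]), 'ft_force': array([-0.03106157, -0.34388256, -0.11065496]), 'torque': array([-0.05009021, -0.02593478,  0.002088  ]), 'grip_width': 0.9992130246021752}
scene {'camera_matrix': array([[476.07893563,   0.        , 319.54457957],
       [  0.        , 476.07893563, 199.36634649],
       [  0.        ,   0.        ,   1.        ]]), 'R': array([[ 0.62736974, -0.77860673,  0.01337024],
       [-0.58987131, -0.48636338, -0.64459484],
       [ 0.50838867,  0.39651257, -0.76440744]]), 't': array([-0.34618258,  0.36003778,  1.00137692])}
top {'camera_matrix': array([[483.88309645,   0.        , 322.44490472],
       [  0.        , 483.88309645, 205.93674693],
       [  0.        ,   0.        ,   1.        ]]), 'R': array([[-0.02041998, -0.9997826 ,  0.00421666],
       [-0.99883464,  0.02021578, -0.04382565],
       [ 0.04373088, -0.00510666, -0.9990303 ]]), 't': array([0.01825591, 0.52515148, 1.33360058])}
```

View pics/scene0.png

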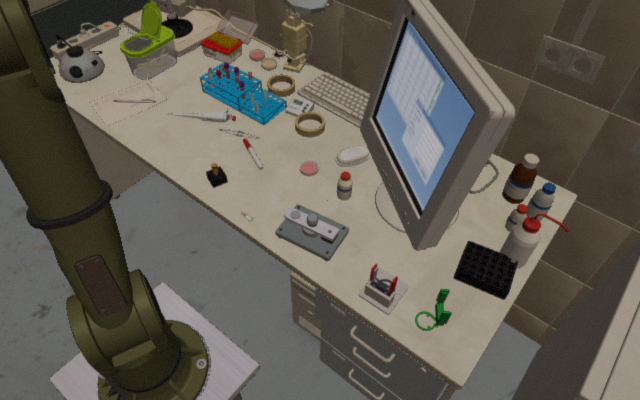

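View pics/top0.png

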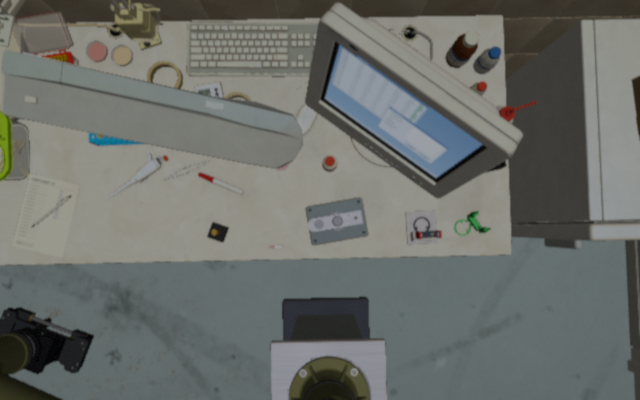

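The pin block with its brass pin is at top (218,231) and scene (216,174). The drive unit is at top (337,221) and scene (313,230). The red pliers in the white stand are at top (423,229) and scene (383,287). The green look-alike at top (472,222) is lying on the desk and isn't part of the job. I'll enlarge these areas to confirm.

```bash
python3 - <<'E'
import cv2,numpy as np
t=cv2.imread("pics/top0.png"); s=cv2.imread("pics/scene0.png")
def c(im,x,y,w,h,k): return cv2.resize(im[y:y+h,x:x+w],None,fx=k,fy=k,interpolation=cv2.INTER_CUBIC)
# top: drive 295-380 x 190-250 ; stand 395-445
a=c(t,295,190,160,60,5); cv2.imwrite("pics/ctop.png",a)
b=c(t,198,211,40,40,10); d=c(s,196,154,40,40,10); cv2.imwrite("pics/cpin.png",np.hstack([b,d]))
e=c(s,270,195,80,65,5); f=c(s,350,250,80,65,5); cv2.imwrite("pics/cscene.png",np.hstack([e,f]))
E
```

```text
(no output)
```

View pics/ctop.png

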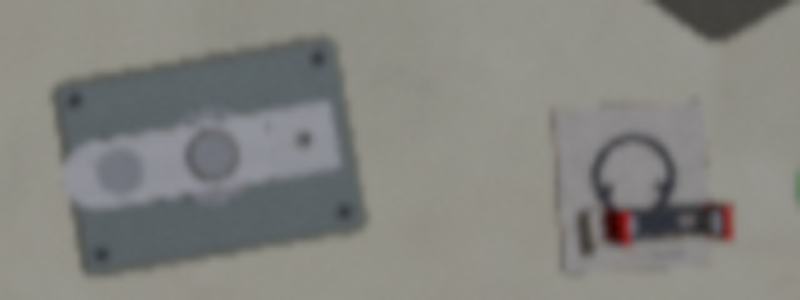

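View pics/cpin.png

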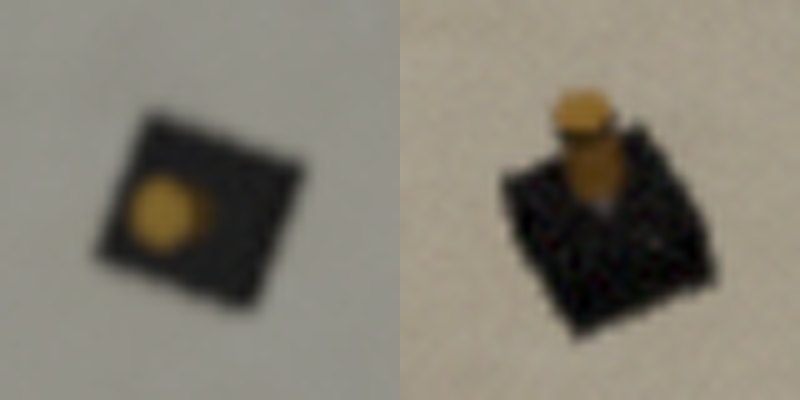

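View pics/cscene.png

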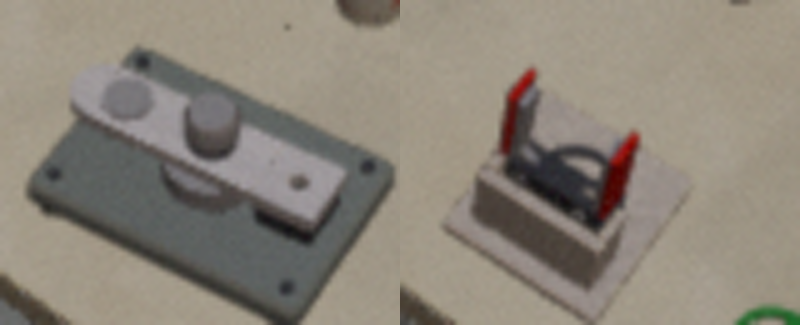

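```bash
cat > h.py <<'E'
from bench import ctrl
import cv2,numpy as np
from scipy.optimize import least_squares
CI={n:ctrl.camera_info(n) for n in("scene","top")}
def proj(n,X):
    i=CI[n]; p=(i["R"]@np.atleast_2d(X).T).T+i["t"]; p=p@i["camera_matrix"].T; return p[:,:2]/p[:,2:]
def back(n,uv,z):
    i=CI[n]; d=i["R"].T@np.linalg.inv(i["camera_matrix"])@[uv[0],uv[1],1]; o=-i["R"].T@i["t"]; return o+d*(z-o[2])/d[2]
def px(c,o,k): return np.array([(c[0]+.5)/k-.5+o[0],(c[1]+.5)/k-.5+o[1]])
E
python3 - <<'E'
from h import *
np.set_printoptions(precision=4,suppress=True)
T=lambda c:px(c,(295,190),5); S1=lambda c:px(c,(270,195),5); S2=lambda c:px((c[0]-400,c[1]),(350,250),5)
print("shaft",back("top",T((212,155)),.074),back("scene",S1((214,107)),.074))
print("hole",back("top",T((304,139)),.05),back("scene",S1((299,181)),.05))
print("boss",back("top",T((120,172)),.05),back("scene",S1((127,99)),.05))
print("pin",back("top",px((161,214),(198,211),10),.062),back("scene",px((582-400,107),(196,154),10),.062))
print("ring",back("top",T((634,173)),.0095))
print("handles top",back("top",T((622,227)),.11),back("top",T((728,222)),.11),back("scene",S2((525,78)),.11),back("scene",S2((632,138)),.11))
print("stand corners", [back("top",T(c),.008) for c in((556,112),(705,101),(712,265),(566,272))])
print("unit bolts",[back("top",T(c),.02) for c in((75,100),(317,59),(344,212),(101,255))])
E
```

```text
shaft [ 0.4831 -0.0298  0.074 ] [ 0.4845 -0.0302  0.074 ]
hole [ 0.491  -0.0805  0.05  ] [ 0.4899 -0.0804  0.05  ]
boss [0.4752 0.0191 0.05  ] [0.475  0.0192 0.05  ]
pin [0.4597 0.2993 0.062 ] [0.4592 0.2992 0.062 ]
ring [ 0.4691 -0.2666  0.0095]
handles top [ 0.4413 -0.2386  0.11  ] [ 0.4427 -0.2933  0.11  ] [ 0.4434 -0.241   0.11  ] [ 0.4477 -0.2941  0.11  ]
stand corners [array([ 0.504 , -0.2244,  0.008 ]), array([ 0.5084, -0.3077,  0.008 ]), array([ 0.4171, -0.3088,  0.008 ]), array([ 0.4149, -0.2275,  0.008 ])]
unit bolts [array([0.5156, 0.0433, 0.02  ]), array([ 0.5356, -0.0909,  0.02  ]), array([ 0.4509, -0.1038,  0.02  ]), array([0.43  , 0.0306, 0.02  ])]
```

```bash
cat >> h.py <<'E'
from scipy.spatial.transform import Rotation as R
np.set_printoptions(precision=4,suppress=True)
def st():
    s=ctrl.get_state(); M=R.from_rotvec(s["tool_rot"]).as_matrix()
    print("t %.2f"%s["time"],"p",s["position"],"F",s["ft_force"].round(1),"w",round(s["grip_width"],3)); print("R",M.round(3).tolist()); return s,M
def want(yaw,flip=1):
    # tool y down, tool z along unit y of yaw (jaw)
    y=np.array([0,0,-1.]); z=flip*np.array([-np.sin(yaw),np.cos(yaw),0]); return np.c_[np.cross(y,z),y,z]
def plan(p,yaw):
    s,M=st(); best=None
    for f in(1,-1):
        W=want(yaw,f); r=R.from_matrix(M.T@W).as_rotvec()
        if best is None or np.linalg.norm(r)<np.linalg.norm(best[1]): best=(W,r)
    W,r=best; d=np.array(p)-s["position"]
    print("turn(tool)",r,"then shift mm",W.T@d*1e3, "| shift before turn",M.T@d*1e3)
E
python3 - <<'E'
from h import *
plan([.4595,.2993,.11],np.radians(8)); 
plan([.4595,.2993,.11],np.radians(90))
E
```

```text
t 0.10 p [0.2408 0.6032 0.2216] F [ 0.3 -0.3  0.1] w 0.999
R [[0.929, -0.001, 0.371], [-0.371, -0.002, 0.929], [0.0, -1.0, -0.002]]
turn(tool) [ 0.0017 -0.5195 -0.0004] then shift mm [ 174.242   111.5845 -331.3704] | shift before turn [ 315.7468  111.9484 -200.9708]
t 0.10 p [0.2408 0.6032 0.2216] F [ 0.3 -0.3  0.1] w 0.999
R [[0.929, -0.001, 0.371], [-0.371, -0.002, 0.929], [0.0, -1.0, -0.002]]
turn(tool) [0.0015 1.191  0.0011] then shift mm [303.8958 111.5845 218.6642] | shift before turn [ 315.7468  111.9484 -200.9708]
```

Emit:
{"method": "play_rows", "body": {
  "translation": [
    [0, 0, 0],
    [0, 0, 0],
    [0, 0, 0],
    [0, 0, 0],
    [0, 0, 0],
    [20, 10, -36],
    [18, 12, -34],
    [18, 12, -34],
    [18, 12, -34],
    [18, 12, -34]
  ],
  "turn": [
    [0, -0.104, 0],
    [0, -0.104, 0],
    [0, -0.104, 0],
    [0, -0.104, 0],
    [0, -0.104, 0],
    [0, 0, 0],
    [0, 0, 0],
    [0, 0, 0],
    [0, 0, 0],
    [0, 0, 0]
  ],
  "fingers": [1, 1, 1, 1, 1, 1, 1, 1, 1, 1]
}}

```text
time: 0.93
position: [0.3564, 0.4449, 0.1638]
tool_rot: [-1.568, -0.11, 0.11]
ft_force: [2.0, 1.0, 0.6]
grip_width: 0.997
```

Emit:
{"method": "play_rows", "body": {
  "translation": [
    [18, 12, -34],
    [18, 12, -34],
    [18, 12, -34],
    [18, 12, -34],
    [11, 6, -24],
    [0, 0, 0],
    [0, 0, 0],
    [0, 0, 0],
    [0, 0, 0],
    [0, 0, 0]
  ],
  "turn": [
    [0, 0, 0],
    [0, 0, 0],
    [0, 0, 0],
    [0, 0, 0],
    [0, 0, 0],
    [0, 0, 0],
    [0, 0, 0],
    [0, 0, 0],
    [0, 0, 0],
    [0, 0, 0]
  ],
  "fingers": [0.2, 0.2, 0.2, 0.2, 0.2, 0.2, 0.2, 0.2, 0.2, 0.2]
}}

```text
time: 1.77
position: [0.4594, 0.3018, 0.111]
tool_rot: [-1.567, -0.113, 0.112]
ft_force: [-0.1, 0.0, -0.4]
grip_width: 0.602
```

```bash
python3 - <<'E'
from h import *
plan([.4595,.2993,.11],np.radians(8)); plan([.4595,.2993,.036],np.radians(8))
t=ctrl.get_image("top");s=ctrl.get_image("scene"); cv2.imwrite("pics/a1.png",np.vstack([cv2.resize(t[180:270,140:300],(640,360),interpolation=2)[:290],cv2.resize(s[100:200,160:320],(640,400),interpolation=2)[:300]]))
E
```

```text
t 1.77 p [0.4594 0.3018 0.111 ] F [-0.1  0.  -0.4] w 0.602
R [[0.99, 0.0, -0.143], [0.143, 0.001, 0.99], [0.0, -1.0, 0.001]]
turn(tool) [-0.0008  0.0036  0.0003] then shift mm [-0.2392  1.0423 -2.4597] | shift before turn [-0.2483  1.0403 -2.4596]
t 1.77 p [0.4594 0.3018 0.111 ] F [-0.1  0.  -0.4] w 0.602
R [[0.99, 0.0, -0.143], [0.143, 0.001, 0.99], [0.0, -1.0, 0.001]]
turn(tool) [-0.0008  0.0036  0.0003] then shift mm [-0.2392 75.0423 -2.4597] | shift before turn [-0.2693 75.0403 -2.5195]
```

View pics/a1.png

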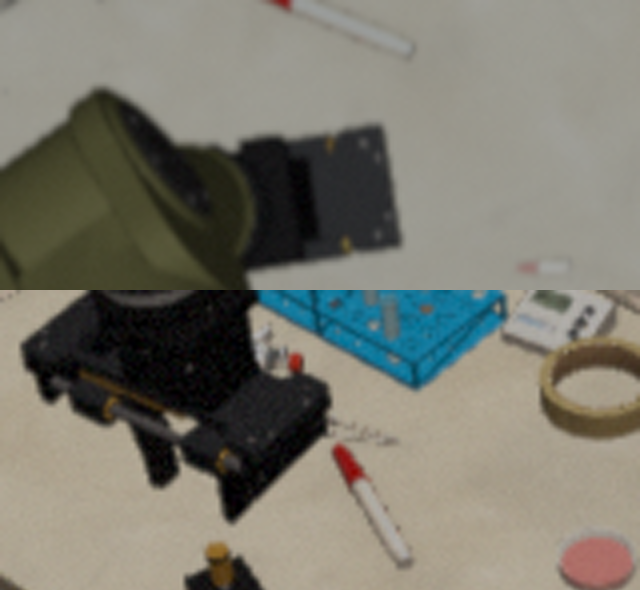

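Emit:
{"method": "play_rows", "body": {
  "translation": [
    [0, 15, -2.5],
    [0, 20, 0],
    [0, 20, 0],
    [0, 12, 0],
    [0, 8, 0],
    [0, 0, 0],
    [0, 0, 0],
    [0, 0, 0],
    [0, 0, 0],
    [0, 0, 0]
  ],
  "turn": [
    [0, 0, 0],
    [0, 0, 0],
    [0, 0, 0],
    [0, 0, 0],
    [0, 0, 0],
    [0, 0, 0],
    [0, 0, 0],
    [0, 0, 0],
    [0, 0, 0],
    [0, 0, 0]
  ],
  "fingers": [0, 0, 0, 0, -0.2, -0.2, -0.2, -0.2, -0.2, -0.2]
}}

```text
time: 2.7
position: [0.4613, 0.2979, 0.0368]
tool_rot: [-1.567, -0.111, 0.109]
ft_force: [-0.4, 0.0, 0.6]
grip_width: 0.399
```

```bash
python3 - <<'E'
from h import *
s,M=st(); print(proj("scene",[.4594,.3018,.111]))
plan([.4595,.2993,.036],np.radians(8))
s=ctrl.get_image("scene"); cv2.imwrite("pics/a2.png",cv2.resize(s[120:200,170:270],(800,640),interpolation=2)[:600])
E
```

```text
t 2.70 p [0.4613 0.2979 0.0368] F [-0.4  0.   0.6] w 0.399
R [[0.99, 0.002, -0.14], [0.14, 0.001, 0.99], [0.002, -1.0, 0.001]]
[[210.2616 150.8928]]
t 2.70 p [0.4613 0.2979 0.0368] F [-0.4  0.   0.6] w 0.399
R [[0.99, 0.002, -0.14], [0.14, 0.001, 0.99], [0.002, -1.0, 0.001]]
turn(tool) [-0.0009  0.0005  0.0017] then shift mm [-1.593   0.7617  1.5951] | shift before turn [-1.5935  0.7605  1.5952]
```

View pics/a2.png

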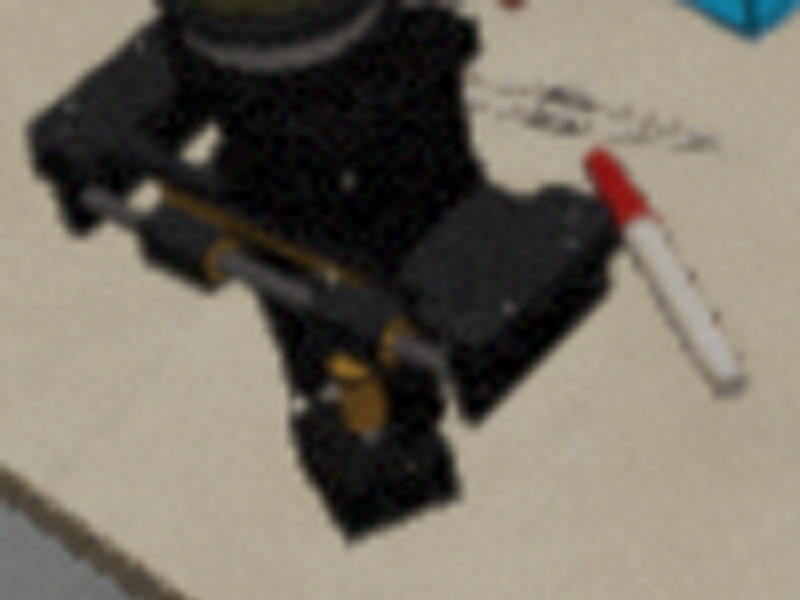

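Emit:
{"method": "play_rows", "body": {
  "translation": [
    [-1.5, 0, 1.5],
    [0, 0, 0],
    [0, 0, 0],
    [0, 0, 0],
    [0, 0, 0],
    [0, 0, 0],
    [0, 0, 0],
    [0, 0, 0],
    [0, 0, 0],
    [0, 0, 0]
  ],
  "turn": [
    [0, 0, 0],
    [0, 0, 0],
    [0, 0, 0],
    [0, 0, 0],
    [0, 0, 0],
    [0, 0, 0],
    [0, 0, 0],
    [0, 0, 0],
    [0, 0, 0],
    [0, 0, 0]
  ],
  "fingers": [-0.4, -0.5, -0.6, -0.7, -0.8, -0.9, -1, -1, -1, -1],
  "grip_force": 25
}}

```text
time: 3.58
position: [0.4589, 0.2988, 0.0358]
tool_rot: [-1.568, -0.11, 0.11]
ft_force: [-0.4, -0.4, 0.6]
grip_width: 0.175
```

```bash
python3 - <<'E'
from h import *
for i in range(3): plan([.4595,.2993,.036],np.radians(8))
E
```

```text
t 3.58 p [0.4589 0.2988 0.0358] F [-0.4 -0.4  0.6] w 0.175
R [[0.99, 0.0, -0.14], [0.14, 0.0, 0.99], [0.0, -1.0, 0.0]]
turn(tool) [-0.0001  0.0006  0.0001] then shift mm [ 0.6297 -0.2368  0.4373] | shift before turn [ 0.6299 -0.2368  0.4369]
t 3.58 p [0.4589 0.2988 0.0358] F [-0.4 -0.4  0.6] w 0.175
R [[0.99, 0.0, -0.14], [0.14, 0.0, 0.99], [0.0, -1.0, 0.0]]
turn(tool) [-0.0001  0.0006  0.0001] then shift mm [ 0.6297 -0.2368  0.4373] | shift before turn [ 0.6299 -0.2368  0.4369]
t 3.58 p [0.4589 0.2988 0.0358] F [-0.4 -0.4  0.6] w 0.175
R [[0.99, 0.0, -0.14], [0.14, 0.0, 0.99], [0.0, -1.0, 0.0]]
turn(tool) [-0.0001  0.0006  0.0001] then shift mm [ 0.6297 -0.2368  0.4373] | shift before turn [ 0.6299 -0.2368  0.4369]
```

Emit:
{"method": "play_rows", "body": {
  "translation": [
    [0, -6, 0],
    [0, -10, 0],
    [0, -14, 0],
    [0, -20, 0],
    [0, -20, 0],
    [0, -20, 0],
    [0, 0, -10],
    [-10, 0, -25],
    [-10, 0, -35],
    [-10, 0, -35]
  ],
  "turn": [
    [0, 0, 0],
    [0, 0, 0],
    [0, 0, 0],
    [0, 0, 0],
    [0, 0, 0],
    [0, 0, 0],
    [0, 0, 0],
    [0, 0, 0],
    [0, 0, 0],
    [0, 0, 0]
  ],
  "fingers": [-1, -1, -1, -1, -1, -1, -1, -1, -1, -1]
}}

```text
time: 4.42
position: [0.4434, 0.1894, 0.1258]
tool_rot: [-1.568, -0.112, 0.111]
ft_force: [1.7, -0.7, -0.2]
grip_width: 0.171
```

```bash
python3 - <<'E'
from h import *
plan([.4905,-.0800,.125],np.radians(8))
s=ctrl.get_image("scene"); cv2.imwrite("pics/a3.png",cv2.resize(s[120:220,170:290],(720,600),interpolation=2))
E
```

```text
t 4.42 p [0.4434 0.1894 0.1258] F [ 1.7 -0.7 -0.2] w 0.171
R [[0.99, 0.0, -0.142], [0.142, -0.0, 0.99], [0.0, -1.0, -0.0]]
turn(tool) [0.0001 0.0025 0.0003] then shift mm [   9.1381    0.772  -273.3729] | shift before turn [   8.4611    0.792  -273.3946]
```

View pics/a3.png

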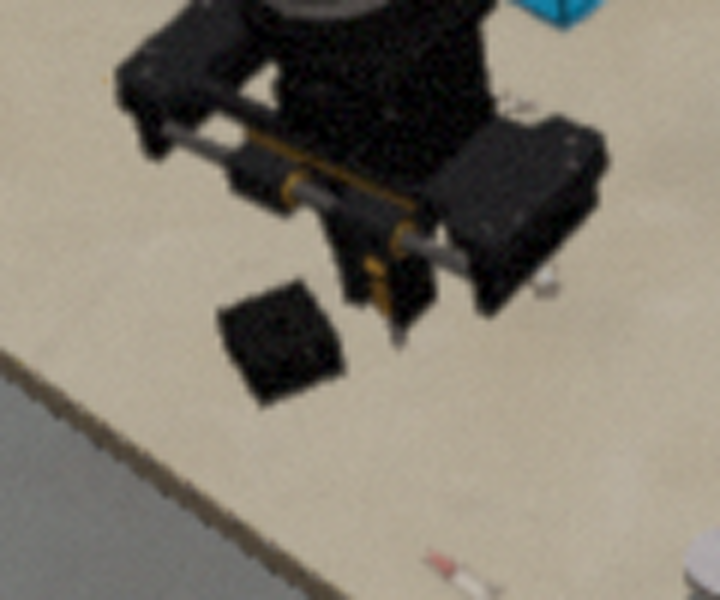

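Emit:
{"method": "play_rows", "body": {
  "translation": [
    [0, 0, -20],
    [1, 0, -34],
    [1, 0, -36],
    [1, 0, -36],
    [1, 0, -36],
    [1, 0, -36],
    [1, 0, -34],
    [1, 0, -25],
    [1, 0, -16],
    [0, 0, 0]
  ],
  "turn": [
    [0, 0, 0],
    [0, 0, 0],
    [0, 0, 0],
    [0, 0, 0],
    [0, 0, 0],
    [0, 0, 0],
    [0, 0, 0],
    [0, 0, 0],
    [0, 0, 0],
    [0, 0, 0]
  ],
  "fingers": [-1, -1, -1, -1, -1, -1, -1, -1, -1, -1]
}}

```text
time: 5.3
position: [0.4899, -0.0836, 0.126]
tool_rot: [-1.57, -0.105, 0.104]
ft_force: [-0.8, -1.0, 0.6]
grip_width: 0.179
```

Emit:
{"method": "play_rows", "body": {
  "translation": [
    [0, 12, 0],
    [0, 12, 0],
    [0, 6, 0],
    [0, 0, 0],
    [0, 0, 0],
    [0, 0, 0],
    [0, 0, 0],
    [0, 0, 0],
    [0, 0, 0],
    [0, 0, 0]
  ],
  "turn": [
    [0, 0, 0],
    [0, 0, 0],
    [0, 0, 0],
    [0, 0, 0],
    [0, 0, 0],
    [0, 0, 0],
    [0, 0, 0],
    [0, 0, 0],
    [0, 0, 0],
    [0, 0, 0]
  ],
  "fingers": [-1, -1, -1, -1, -1, -1, -1, -1, -1, -1]
}}

```text
time: 6.13
position: [0.4902, -0.0786, 0.096]
tool_rot: [-1.568, -0.111, 0.11]
ft_force: [0.2, -0.4, -0.2]
grip_width: 0.175
```

```bash
python3 - <<'E'
from h import *
plan([.4905,-.0800,.081],np.radians(8))
s=ctrl.get_image("scene");t=ctrl.get_image("top"); cv2.imwrite("pics/a4.png",np.hstack([cv2.resize(s[190:270,270:370],(700,560),interpolation=2)])); cv2.imwrite("pics/a4t.png",cv2.resize(t[170:260,290:430],(780,500),interpolation=2))
E
```

```text
t 6.13 p [ 0.4902 -0.0786  0.096 ] F [ 0.2 -0.4 -0.2] w 0.175
R [[0.99, 0.001, -0.14], [0.14, 0.0, 0.99], [0.001, -1.0, 0.0]]
turn(tool) [-0.      0.0006  0.0006] then shift mm [ 0.1346 15.0114 -1.4405] | shift before turn [ 0.1249 15.0114 -1.4411]
```

View pics/a4.png

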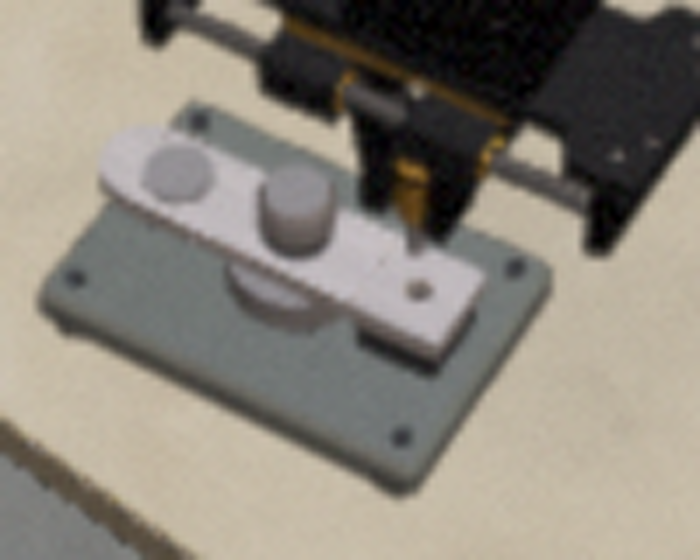

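View pics/a4t.png

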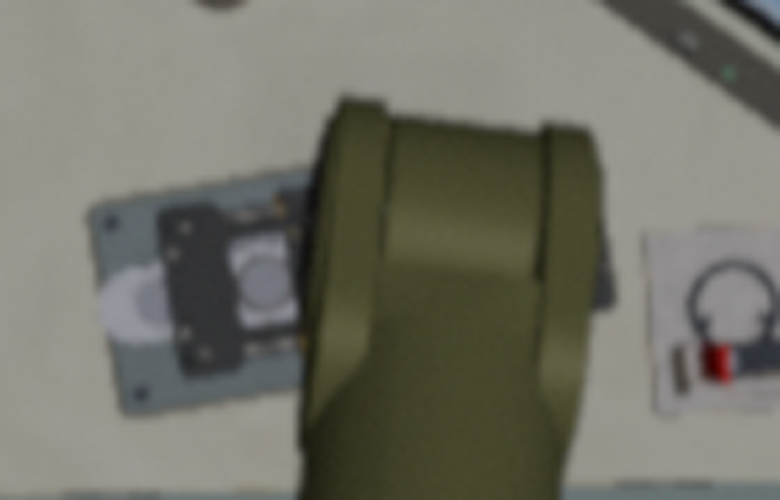

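```bash
python3 - <<'E'
from h import *
q=lambda c:px(c,(270,190),7)
print("hole",back("scene",q((419,291)),.05), "foot",back("scene",q((417,252)),.070))
print(proj("scene",[[.4902,-.0786,.07],[.4902,-.0786,.05],[.4902,-.0786,.0]]))
im=cv2.imread("pics/a4.png")
cv2.imwrite("pics/a4z.png",cv2.resize(im[140:330,340:520],None,fx=3,fy=3,interpolation=2))
E
```

```text
hole [ 0.4891 -0.0811  0.05  ] foot [ 0.49   -0.0788  0.07  ]
[[329.1356 225.4952]
 [328.9037 230.353 ]
 [328.3494 241.9647]]
```

View pics/a4z.png

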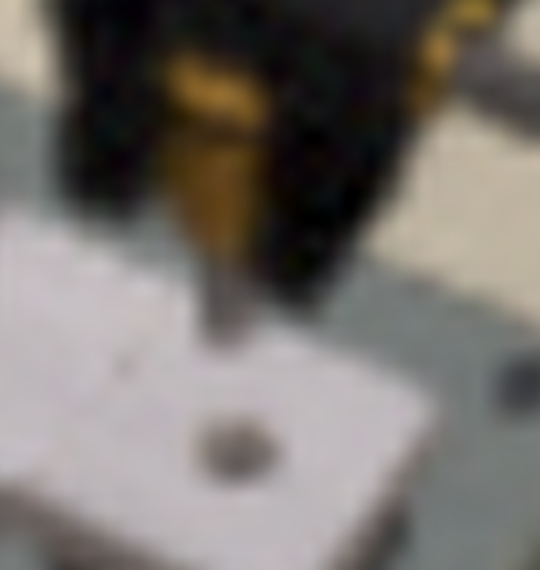

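```bash
python3 - <<'E'
from h import *
q=lambda c:px(c,(270,190),7)
h=back("scene",q((419.5,290)),.05); f=back("scene",q((414,251)),.070)
d=np.r_[(h-f)[:2],0]; print(h,f,d, want(np.radians(8)).T@d*1e3)
E
```

```text
[ 0.4896 -0.081   0.05  ] [ 0.4897 -0.0777  0.07  ] [-0.0001 -0.0033  0.    ] [-0.5871  0.     -3.2434]
```

Emit:
{"method": "play_rows", "body": {
  "translation": [
    [0, 5, -2.3],
    [0, 5, 0],
    [0, 3, 0],
    [0, 1.5, 0],
    [0, 0, 0],
    [0, 0, 0],
    [0, 0, 0],
    [0, 0, 0],
    [0, 0, 0],
    [0, 0, 0]
  ],
  "turn": [
    [0, 0, 0],
    [0, 0, 0],
    [0, 0, 0],
    [0, 0, 0],
    [0, 0, 0],
    [0, 0, 0],
    [0, 0, 0],
    [0, 0, 0],
    [0, 0, 0],
    [0, 0, 0]
  ],
  "fingers": [-1, -1, -1, -1, -1, -1, -1, -1, -1, -1]
}}

```text
time: 7.07
position: [0.4904, -0.0809, 0.0814]
tool_rot: [-1.568, -0.11, 0.11]
ft_force: [-0.7, -0.1, -0.4]
grip_width: 0.172
```

```bash
python3 - <<'E'
from h import *
plan([.4900,-.0807,.081],np.radians(8))
s=ctrl.get_image("scene");cv2.imwrite("pics/a5.png",cv2.resize(s[210:245,310:350],(800,700),interpolation=2)[:600])
E
```

```text
t 7.07 p [ 0.4904 -0.0809  0.0814] F [-0.7 -0.1 -0.4] w 0.172
R [[0.99, 0.0, -0.14], [0.14, 0.0, 0.99], [0.0, -1.0, 0.0]]
turn(tool) [-0.      0.0006  0.0004] then shift mm [-0.3967  0.3851  0.2185] | shift before turn [-0.3967  0.3849  0.2187]
```

View pics/a5.png

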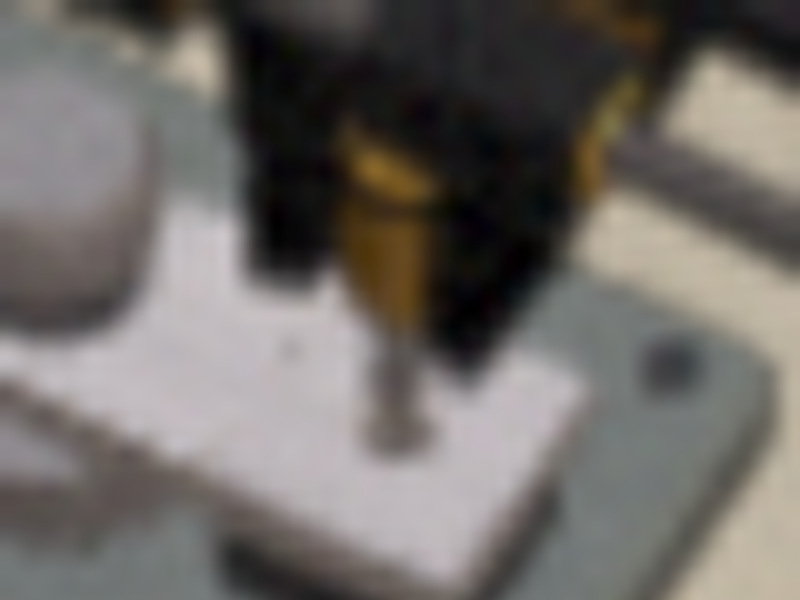

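Emit:
{"method": "play_rows", "body": {
  "translation": [
    [0, 2, -0.3],
    [0, 2, 0],
    [0, 2, 0],
    [0, 2, 0],
    [0, 2, 0],
    [0, 0, 0],
    [0, 0, 0],
    [0, 0, 0],
    [0, 0, 0],
    [0, 0, 0]
  ],
  "turn": [
    [0, 0, 0],
    [0, 0, 0],
    [0, 0, 0],
    [0, 0, 0],
    [0, 0, 0],
    [0, 0, 0],
    [0, 0, 0],
    [0, 0, 0],
    [0, 0, 0],
    [0, 0, 0]
  ],
  "fingers": [-1, -1, -1, -1, -1, -1, -1, -1, -1, -1]
}}

```text
time: 7.95
position: [0.4905, -0.0812, 0.0714]
tool_rot: [-1.568, -0.11, 0.11]
ft_force: [0.6, -0.1, -0.4]
grip_width: 0.177
```

Emit:
{"method": "play_rows", "body": {
  "translation": [
    [0, 3, 0],
    [0, 3, 0],
    [0, 3, 0],
    [0, 3, 0],
    [0, 3, 0],
    [0, 2, 0],
    [0, 1, 0],
    [0, 1, 0],
    [0, 0, 0],
    [0, 0, 0]
  ],
  "turn": [
    [0, 0, 0],
    [0, 0, 0],
    [0, 0, 0],
    [0, 0, 0],
    [0, 0, 0],
    [0, 0, 0],
    [0, 0, 0],
    [0, 0, 0],
    [0, 0, 0],
    [0, 0, 0]
  ],
  "fingers": [-1, -1, -1, -1, -1, -1, -1, -1, -1, -1]
}}

```text
time: 8.78
position: [0.4904, -0.0812, 0.0523]
tool_rot: [-1.568, -0.11, 0.11]
ft_force: [0.3, 0.2, -0.9]
grip_width: 0.172
```

```bash
python3 - <<'E'
from h import *
st()
s=ctrl.get_image("scene");cv2.imwrite("pics/a6.png",cv2.resize(s[210:245,310:350],(800,700),interpolation=2)[:600])
E
```

```text
t 8.78 p [ 0.4904 -0.0812  0.0523] F [ 0.3  0.2 -0.9] w 0.172
R [[0.99, 0.0, -0.14], [0.14, 0.0, 0.99], [0.0, -1.0, 0.0]]
```

View pics/a6.png

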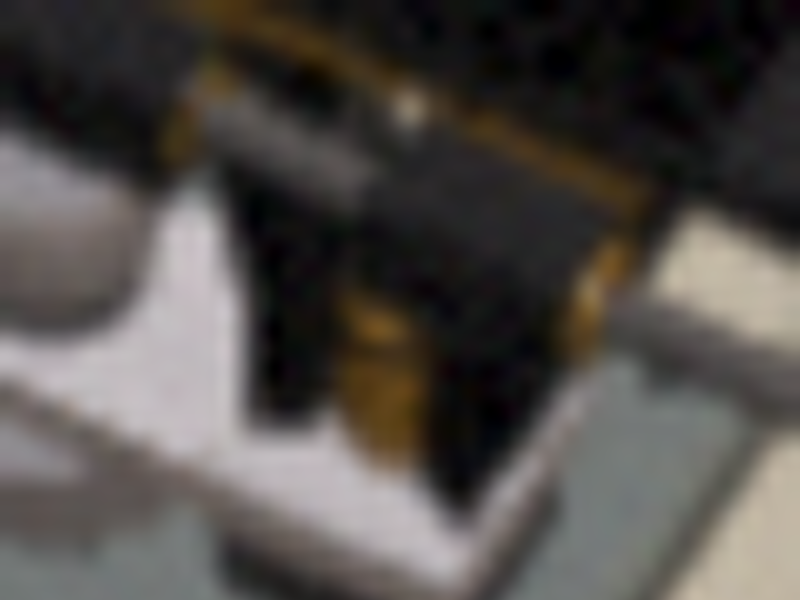

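Emit:
{"method": "play_rows", "body": {
  "translation": [
    [0, 0.7, 0],
    [0, 0.7, 0],
    [0, 0, 0],
    [0, 0, 0],
    [0, 0, 0],
    [0, 0, 0],
    [0, 0, 0],
    [0, 0, 0],
    [0, 0, 0],
    [0, 0, 0]
  ],
  "turn": [
    [0, 0, 0],
    [0, 0, 0],
    [0, 0, 0],
    [0, 0, 0],
    [0, 0, 0],
    [0, 0, 0],
    [0, 0, 0],
    [0, 0, 0],
    [0, 0, 0],
    [0, 0, 0]
  ],
  "fingers": [-1, -1, -1, -1, -0.4, -0.4, -0.4, -0.4, -0.4, -0.4]
}}

```text
time: 9.67
position: [0.4903, -0.0812, 0.0507]
tool_rot: [-1.568, -0.11, 0.11]
ft_force: [-0.5, -0.9, -0.1]
grip_width: 0.296
```

Emit:
{"method": "play_rows", "body": {
  "translation": [
    [0, -5, 0],
    [0, -12, 0],
    [0, -20, 0],
    [0, -30, 0],
    [0, -30, 0],
    [-8, 0, -20],
    [-12, 0, -30],
    [-14, 0, -35],
    [-14, 0, -35],
    [-14, 0, -35]
  ],
  "turn": [
    [0, 0, 0],
    [0, 0, 0],
    [0, 0, 0],
    [0, 0, 0],
    [0, 0, 0],
    [0, 0, 0],
    [0, 0, 0],
    [0, 0, 0],
    [0, 0, 0],
    [0, 0, 0]
  ],
  "fingers": [-0.4, -0.4, -0.4, -0.4, 0, 0.6, 1, 1, 1, 1]
}}

```text
time: 10.5
position: [0.4502, -0.2447, 0.1485]
tool_rot: [-1.568, -0.112, 0.11]
ft_force: [1.0, -0.8, -0.6]
grip_width: 0.668
```

Emit:
{"method": "play_rows", "body": {
  "translation": [
    [-10, 0, -22],
    [0, 0, 0],
    [0, 0, 0],
    [0, 0, 0],
    [0, 0, 0],
    [0, 0, 0],
    [0, 0, 0],
    [0, 0, 0],
    [0, 0, 0],
    [0, 0, 0]
  ],
  "turn": [
    [0, 0, 0],
    [0, 0.09, 0],
    [0, 0, 0],
    [0, 0, 0],
    [0, 0, 0],
    [0, 0, 0],
    [0, 0, 0],
    [0, 0, 0],
    [0, 0, 0],
    [0, 0, 0]
  ],
  "fingers": [1, 1, 1, 1, 1, 1, 1, 1, 1, 1]
}}

```text
time: 11.33
position: [0.4439, -0.2663, 0.1478]
tool_rot: [-1.57, -0.04, 0.04]
ft_force: [0.9, -0.9, 0.7]
grip_width: 0.999
```

```bash
python3 - <<'E'
from h import *
plan([.4440,-.2667,.150],np.radians(2.8))
s=ctrl.get_image("scene");t=ctrl.get_image("top")
cv2.imwrite("pics/b1.png",cv2.resize(s[195:305,280:430],(750,550),interpolation=2))
cv2.imwrite("pics/b1t.png",cv2.resize(t[180:260,290:450],(800,400),interpolation=2))
E
```

```text
t 11.33 p [ 0.4439 -0.2663  0.1478] F [ 0.9 -0.9  0.7] w 0.999
R [[0.999, 0.0, -0.051], [0.051, 0.0, 0.999], [0.0, -1.0, 0.0]]
turn(tool) [-0.0001  0.002   0.0001] then shift mm [ 0.0797 -2.1732 -0.4294] | shift before turn [ 0.079  -2.1732 -0.4294]
```

View pics/b1.png

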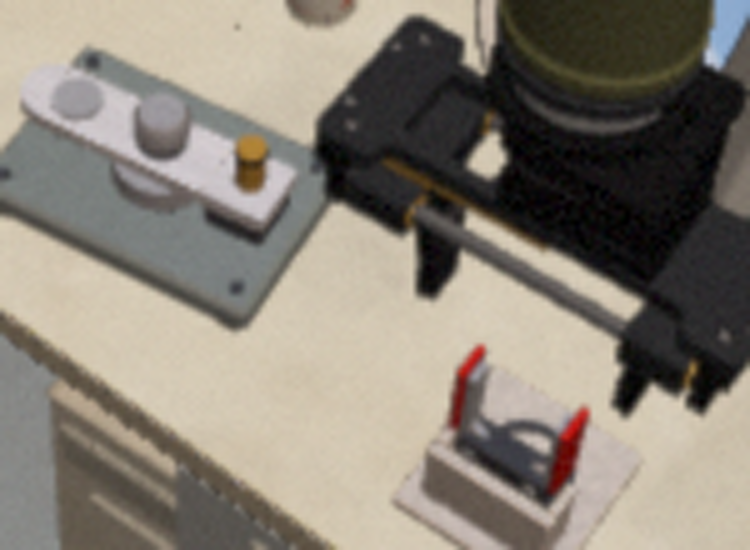

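View pics/b1t.png

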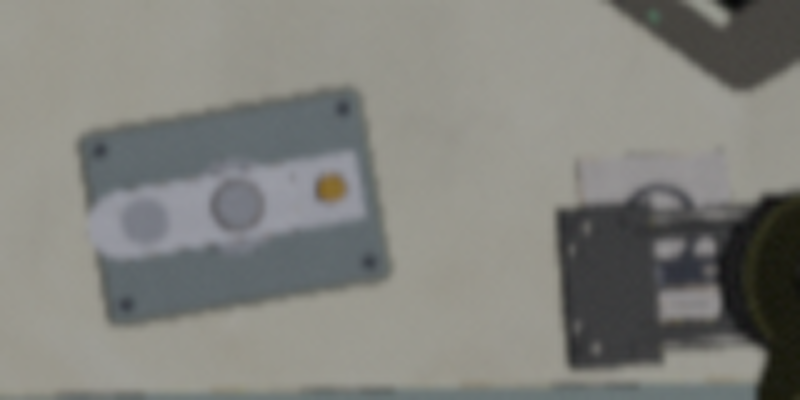

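Emit:
{"method": "play_rows", "body": {
  "translation": [
    [0, 10, -0.5],
    [0, 15, 0],
    [0, 15, 0],
    [0, 15, 0],
    [0, 12, 0],
    [0, 8, 0],
    [0, 3, 0],
    [0, 0, 0],
    [0, 0, 0],
    [0, 0, 0]
  ],
  "turn": [
    [0, 0, 0],
    [0, 0, 0],
    [0, 0, 0],
    [0, 0, 0],
    [0, 0, 0],
    [0, 0, 0],
    [0, 0, 0],
    [0, 0, 0],
    [0, 0, 0],
    [0, 0, 0]
  ],
  "fingers": [1, 1, 1, 1, 1, 1, 1, 1, 1, 1]
}}

```text
time: 12.27
position: [0.4444, -0.2673, 0.0706]
tool_rot: [-1.571, -0.041, 0.038]
ft_force: [0.2, -0.3, 0.4]
grip_width: 0.998
```

```bash
python3 - <<'E'
from h import *
plan([.4440,-.2667,.070],np.radians(2.8))
s=ctrl.get_image("scene")
cv2.imwrite("pics/b2.png",cv2.resize(s[230:310,330:430],(750,600),interpolation=2))
E
```

```text
t 12.27 p [ 0.4444 -0.2673  0.0706] F [ 0.2 -0.3  0.4] w 0.998
R [[0.999, 0.001, -0.05], [0.05, -0.0, 0.999], [0.001, -1.0, -0.001]]
turn(tool) [0.0005 0.0013 0.0014] then shift mm [-0.4093  0.5583  0.6652] | shift before turn [-0.4092  0.5574  0.6661]
```

View pics/b2.png

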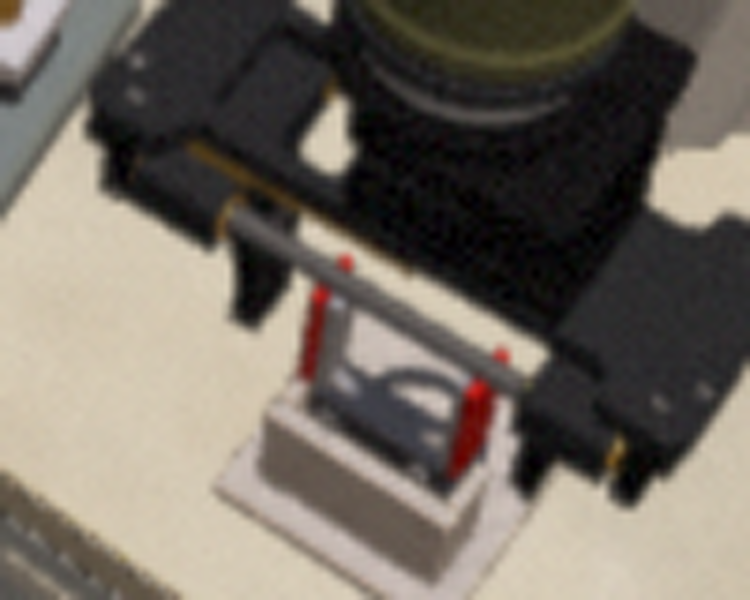

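Emit:
{"method": "play_rows", "body": {
  "translation": [
    [0, 0, 0.5],
    [0, 0, 0],
    [0, 0, 0],
    [0, 0, 0],
    [0, 0, 0],
    [0, 0, 0],
    [0, 0, 0],
    [0, 0, 0],
    [0, 0, 0],
    [0, 0, 0]
  ],
  "turn": [
    [0, 0, 0],
    [0, 0, 0],
    [0, 0, 0],
    [0, 0, 0],
    [0, 0, 0],
    [0, 0, 0],
    [0, 0, 0],
    [0, 0, 0],
    [0, 0, 0],
    [0, 0, 0]
  ],
  "fingers": [0.8, 0.6, 0.5, 0.4, 0.3, 0.1, -0.1, -0.3, -0.6, -1],
  "grip_force": 35
}}

```text
time: 13.15
position: [0.4436, -0.2669, 0.07]
tool_rot: [-1.571, -0.039, 0.039]
ft_force: [-0.9, -1.9, 2.1]
grip_width: 0.418
```

Emit:
{"method": "play_rows", "body": {
  "translation": [
    [0, 0, 0],
    [0, 0, 0],
    [0, 0, 0],
    [0, 0, 0],
    [0, 0, 0],
    [0, 0, 0],
    [0, 0, 0],
    [0, 0, 0],
    [0, 0, 0],
    [0, 0, 0]
  ],
  "turn": [
    [0, 0, 0],
    [0, 0, 0],
    [0, 0, 0],
    [0, 0, 0],
    [0, 0, 0],
    [0, 0, 0],
    [0, 0, 0],
    [0, 0, 0],
    [0, 0, 0],
    [0, 0, 0]
  ],
  "fingers": [-1, -1, -1, -1, -1, -1, -1, -1, -1, -1]
}}

```text
time: 13.98
position: [0.4438, -0.2666, 0.0699]
tool_rot: [-1.57, -0.04, 0.039]
ft_force: [-0.9, -1.2, 3.7]
grip_width: 0.421
```

```bash
python3 - <<'E'
from h import *
s,M=st();print(s["grip_width"]*87)
s=ctrl.get_image("scene")
cv2.imwrite("pics/b3.png",cv2.resize(s[230:310,330:430],(750,600),interpolation=2))
E
```

```text
t 13.98 p [ 0.4438 -0.2666  0.0699] F [-0.9 -1.2  3.7] w 0.421
R [[0.999, 0.0, -0.05], [0.05, -0.0, 0.999], [0.0, -1.0, -0.0]]
36.640227467436205
```

View pics/b3.png

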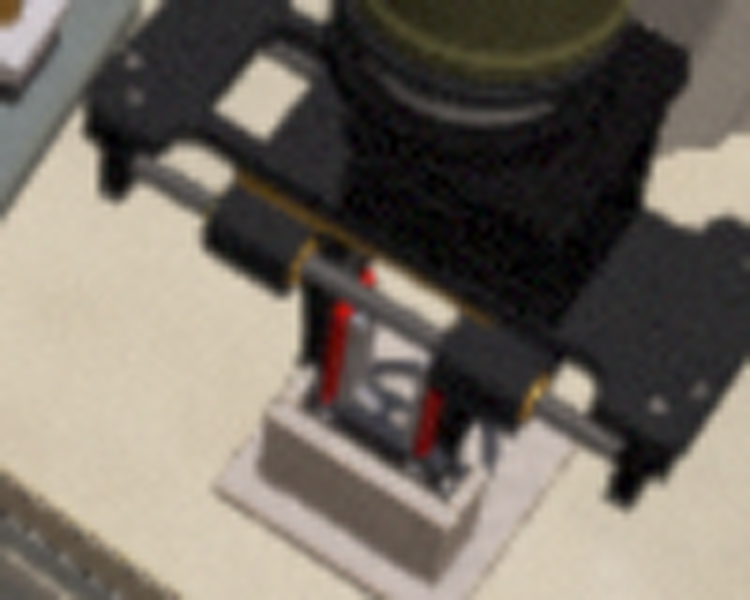

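Emit:
{"method": "play_rows", "body": {
  "translation": [
    [0, -3, 0],
    [0, -6, 0],
    [0, -8, 0],
    [0, -10, 0],
    [0, -12, 0],
    [0, -14, 0],
    [0, -14, 0],
    [0, -12, 0],
    [0, -8, 0],
    [0, -3, 0]
  ],
  "turn": [
    [0, 0, 0],
    [0, 0, 0],
    [0, 0, 0],
    [0, 0, 0],
    [0, 0, 0],
    [0, 0, 0],
    [0, 0, 0],
    [0, 0, 0],
    [0, 0, 0],
    [0, 0, 0]
  ],
  "fingers": [-1, -1, -1, -1, -1, -1, -1, -1, -1, -1]
}}

```text
time: 14.87
position: [0.4447, -0.2669, 0.1618]
tool_rot: [-1.571, -0.042, 0.037]
ft_force: [-0.5, 0.4, -2.0]
grip_width: 0.414
```

```bash
python3 - <<'E'
from h import *
# grip target = shaft - 24mm along pliers x (yaw 2.8deg)
a=np.radians(2.8); g=np.array([.4838,-.0300])-.0235*np.array([np.cos(a),np.sin(a)])
plan([g[0],g[1],.160],a)
s=ctrl.get_image("scene");t=ctrl.get_image("top")
cv2.imwrite("pics/b4.png",cv2.resize(s[210:310,320:430],(660,600),interpolation=2))
cv2.imwrite("pics/b4t.png",cv2.resize(t[180:260,350:470],(800,533),interpolation=2))
E
```

```text
t 14.87 p [ 0.4447 -0.2669  0.1618] F [-0.5  0.4 -2. ] w 0.414
R [[0.999, 0.003, -0.05], [0.05, -0.001, 0.999], [0.003, -1.0, -0.001]]
turn(tool) [0.0007 0.0015 0.003 ] then shift mm [ 27.1246   1.8159 234.6844] | shift before turn [ 27.461    1.7228 234.6459]
```

View pics/b4.png

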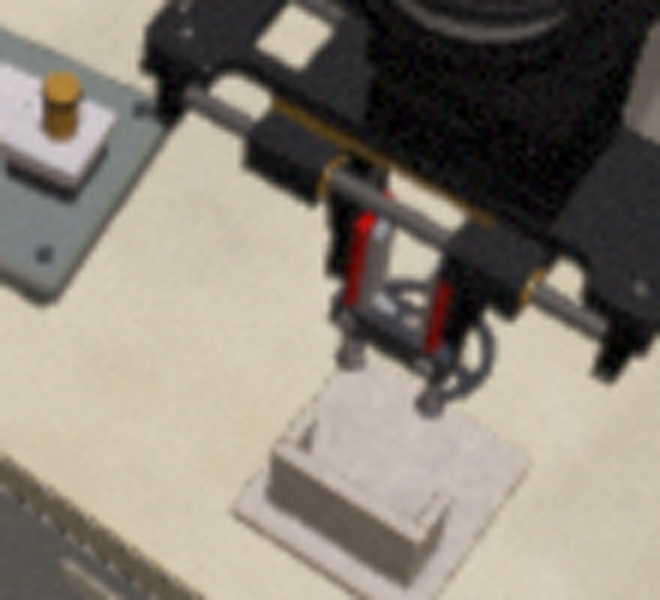

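View pics/b4t.png

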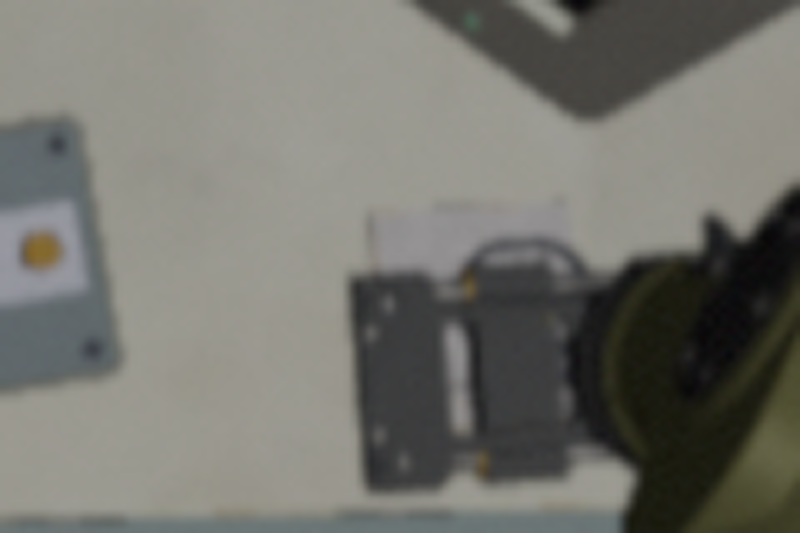

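Emit:
{"method": "play_rows", "body": {
  "translation": [
    [1, 0, 10],
    [2, 0, 22],
    [4, 0, 32],
    [4, 0, 34],
    [4, 0, 34],
    [4, 0, 34],
    [4, 0, 32],
    [2, 0, 20],
    [2, 0, 12],
    [0, 0, 5]
  ],
  "turn": [
    [0, 0, 0],
    [0, 0, 0],
    [0, 0, 0],
    [0, 0, 0],
    [0, 0, 0],
    [0, 0, 0],
    [0, 0, 0],
    [0, 0, 0],
    [0, 0, 0],
    [0, 0, 0]
  ],
  "fingers": [-1, -1, -1, -1, -1, -1, -1, -1, -1, -1]
}}

```text
time: 15.8
position: [0.4582, -0.0271, 0.1589]
tool_rot: [-1.57, -0.042, 0.044]
ft_force: [-0.5, 0.5, -1.9]
grip_width: 0.422
```

Emit:
{"method": "play_rows", "body": {
  "translation": [
    [0, 0, 0],
    [0, 0, 0],
    [0, 0, 0],
    [0, 0, 0],
    [0, 0, 0],
    [0, 0, 0],
    [0, 0, 0],
    [0, 0, 0],
    [0, 0, 0],
    [0, 0, 0]
  ],
  "turn": [
    [0, 0, 0],
    [0, 0, 0],
    [0, 0, 0],
    [0, 0, 0],
    [0, 0, 0],
    [0, 0, 0],
    [0, 0, 0],
    [0, 0, 0],
    [0, 0, 0],
    [0, 0, 0]
  ],
  "fingers": [-1, -1, -1, -1, -1, -1, -1, -1, -1, -1]
}}

```text
time: 16.63
position: [0.4589, -0.0305, 0.1598]
tool_rot: [-1.57, -0.039, 0.039]
ft_force: [0.3, -0.4, -1.2]
grip_width: 0.418
```

```bash
python3 - <<'E'
from h import *
a=np.radians(2.8); g=np.array([.4838,-.0300])-.0235*np.array([np.cos(a),np.sin(a)])
plan([g[0],g[1],.160],a)
s=ctrl.get_image("scene");t=ctrl.get_image("top")
cv2.imwrite("pics/c1s_raw.png",s);cv2.imwrite("pics/c1t_raw.png",t)
cv2.imwrite("pics/c1.png",cv2.resize(s[190:250,270:350],(800,600),interpolation=2))
cv2.imwrite("pics/c1t.png",cv2.resize(t[190:250,290:370],(800,600),interpolation=2))
E
```

```text
t 16.63 p [ 0.4589 -0.0305  0.1598] F [ 0.3 -0.4 -1.2] w 0.418
R [[0.999, 0.0, -0.05], [0.05, 0.0, 0.999], [0.0, -1.0, 0.0]]
turn(tool) [-0.      0.0013  0.    ] then shift mm [ 1.3531 -0.1737 -0.7155] | shift before turn [ 1.3522 -0.1737 -0.7173]
```

View pics/c1.png

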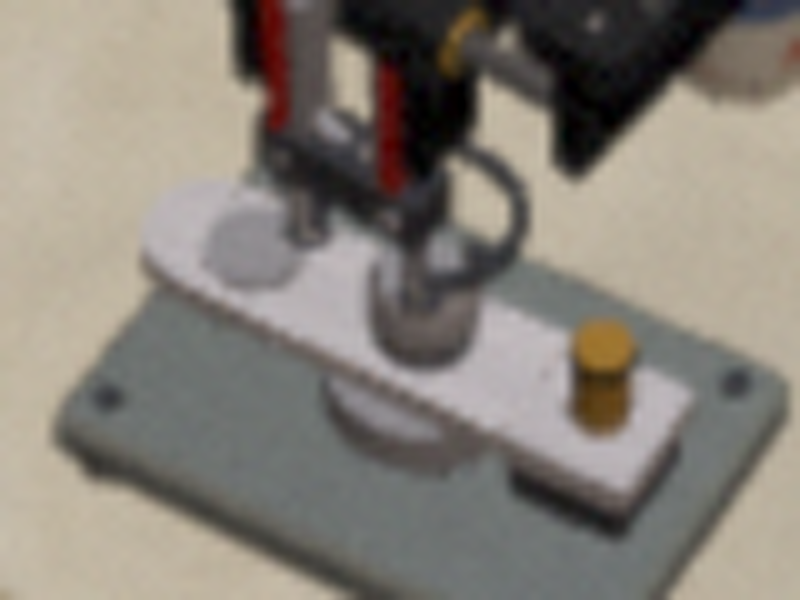

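View pics/c1t.png

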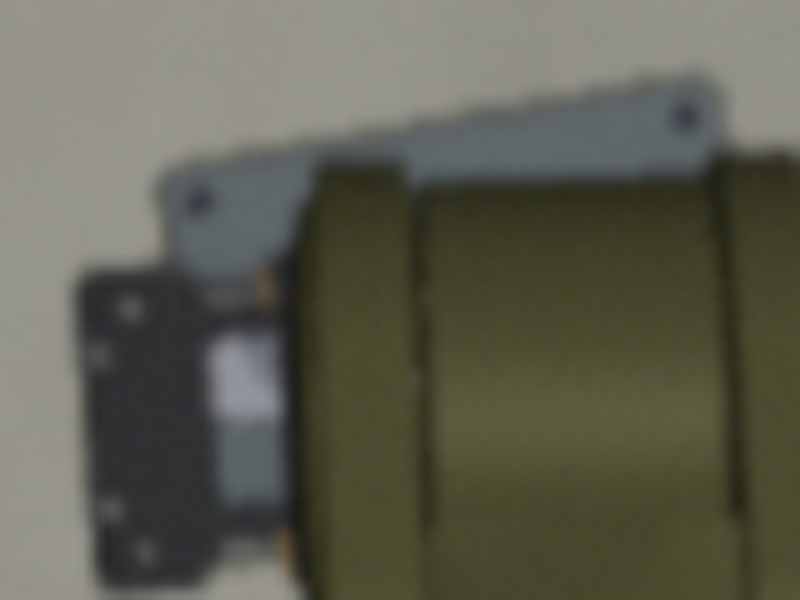

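```bash
cat >> h.py <<'E'
def circ(n,c,r,o,k,im,col):
    th=np.linspace(0,2*np.pi,60); P=np.c_[c[0]+r*np.cos(th),c[1]+r*np.sin(th),0*th+c[2]]
    p=(proj(n,P)-np.array(o)+.5)*k-.5
    cv2.polylines(im,[np.round(p*8).astype(int)],False,col,1,cv2.LINE_AA,3)
E
python3 - <<'E'
from h import *
s=cv2.imread("pics/c1s_raw.png"); o=(290,195);k=16
im=cv2.resize(s[195:231,290:340],(800,576),interpolation=2)
a=.05; c=np.array([.4589,-.0305])+.024*np.array([np.cos(a),np.sin(a)]); print(c)
circ("scene",[*c,.1025-.003],23.5e-3,o,k,im,(0,255,0)); circ("scene",[*c,.1025],23.5e-3,o,k,im,(0,255,255))
circ("scene",[.4838,-.03,.074],11.5e-3,o,k,im,(255,0,255));circ("scene",[.4838,-.03,.069],14.5e-3,o,k,im,(255,0,0));circ("scene",[.4838,-.03,.050],12.8e-3,o,k,im,(255,0,0))
cv2.imwrite("pics/c1o.png",im)
E
```

```text
[ 0.4829 -0.0293]
```

View pics/c1o.png

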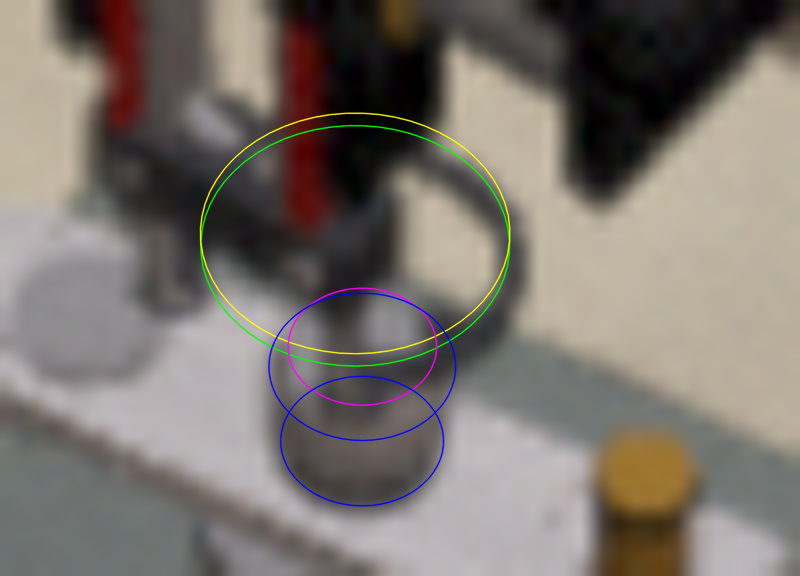

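```bash
python3 - <<'E'
from h import *
a=.05;X=np.array([np.cos(a),np.sin(a)]);
A=cv2.imread("pics/b4t.png"); B=cv2.imread("pics/b4.png")
# enlarge x2 around ring
kt=800/120;A2=cv2.resize(A[190:440,420:640],None,fx=2.4,fy=2.4,interpolation=2); ot=(350+420/kt,180+190/kt); kA=kt*2.4
B2=cv2.resize(B[230:430,320:520],None,fx=3,fy=3,interpolation=2); ob=(320+320/6,210+230/6); kB=18
tcp=np.array([.4440,-.2667]); c=tcp+.024*X
for im,n,o,k in((A2,"top",ot,kA),(B2,"scene",ob,kB)):
    for s,col in((0,(0,255,0)),(.0045,(0,255,255)),(-.0045,(255,255,0))):
        cc=c+s*np.array([-X[1],X[0]]); circ(n,[*cc,.101],.0235,o,k,im,col)
A2=A2[:600];B2=B2[:600]; print(A2.shape,B2.shape)
cv2.imwrite("pics/d1.png",A2);cv2.imwrite("pics/d2.png",B2)
E
```

```text
(600, 528, 3) (600, 600, 3)
```

View pics/d1.png

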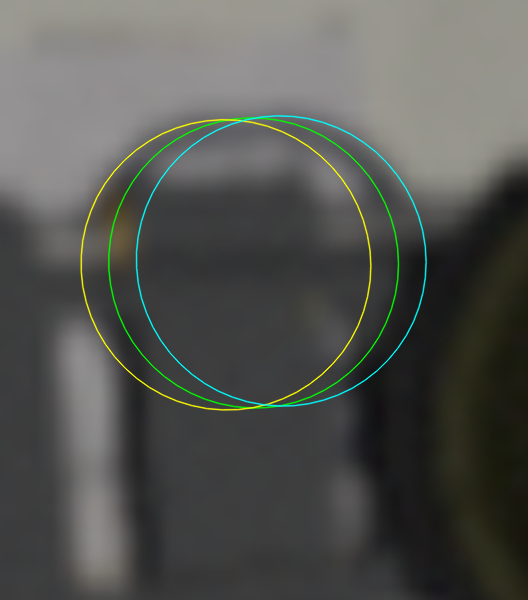

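View pics/d2.png

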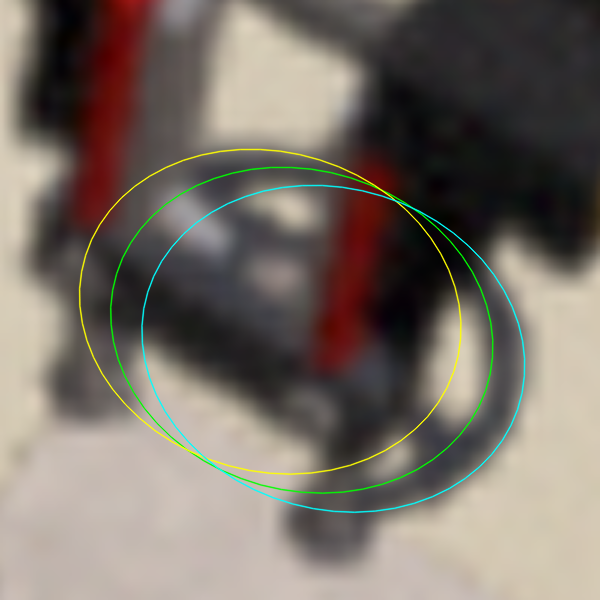

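```bash
python3 - <<'E'
from h import *
s=cv2.imread("pics/c1s_raw.png"); o=(290,195);k=16
im=cv2.resize(s[195:231,290:340],(800,576),interpolation=2)
a=.05; X=np.array([np.cos(a),np.sin(a)]);Y=np.array([-X[1],X[0]]);c=np.array([.4589,-.0305])+.024*X
for z in(.098,.101): circ("scene",[*(c-.0045*Y),z],23.5e-3,o,k,im,(0,255,255));
circ("scene",[.4838,-.03,.074],11.5e-3,o,k,im,(255,0,255));circ("scene",[.4838,-.03,.050],12.8e-3,o,k,im,(255,0,0))
circ("scene",[.4838,-.03,.058],14.5e-3,o,k,im,(255,0,0))
cv2.imwrite("pics/c1o2.png",im)
E
```

```text
(no output)
```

View pics/c1o2.png

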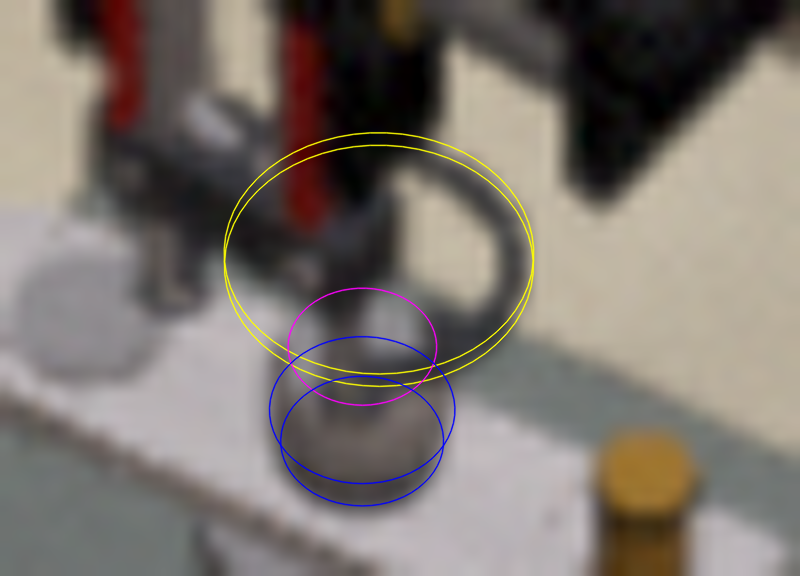

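Emit:
{"method": "play_rows", "body": {
  "translation": [
    [1, 0, -0.7],
    [0, 4, 0],
    [0, 5, 0],
    [0, 5, 0],
    [0, 5, 0],
    [0, 3, 0],
    [0, 2, 0],
    [0, 0, 0],
    [0, 0, 0],
    [0, 0, 0]
  ],
  "turn": [
    [0, 0, 0],
    [0, 0, 0],
    [0, 0, 0],
    [0, 0, 0],
    [0, 0, 0],
    [0, 0, 0],
    [0, 0, 0],
    [0, 0, 0],
    [0, 0, 0],
    [0, 0, 0]
  ],
  "fingers": [-1, -1, -1, -1, -1, -1, -1, -1, -1, -1]
}}

```text
time: 17.57
position: [0.4602, -0.0311, 0.136]
tool_rot: [-1.57, -0.04, 0.039]
ft_force: [0.3, -0.1, -2.2]
grip_width: 0.417
```

```bash
python3 - <<'E'
from h import *
st_,M=st(); p=st_["position"]
s=ctrl.get_image("scene"); o=(290,195);k=16
im=cv2.resize(s[195:231,290:340],(800,576),interpolation=2)
raw=im.copy()
a=np.arctan2(M[1,0],M[0,0]); X=np.array([np.cos(a),np.sin(a)]);Y=np.array([-X[1],X[0]]);c=p[:2]+.024*X; print(c)
circ("scene",[*(c-.0045*Y),p[2]-.062],23.5e-3,o,k,im,(0,255,255));
circ("scene",[.4838,-.03,.074],11.5e-3,o,k,im,(255,0,255))
cv2.imwrite("pics/e1.png",im)
E
```

```text
t 17.57 p [ 0.4602 -0.0311  0.136 ] F [ 0.3 -0.1 -2.2] w 0.417
R [[0.999, 0.0, -0.05], [0.05, 0.0, 0.999], [0.0, -1.0, 0.0]]
[ 0.4842 -0.0299]
```

View pics/e1.png

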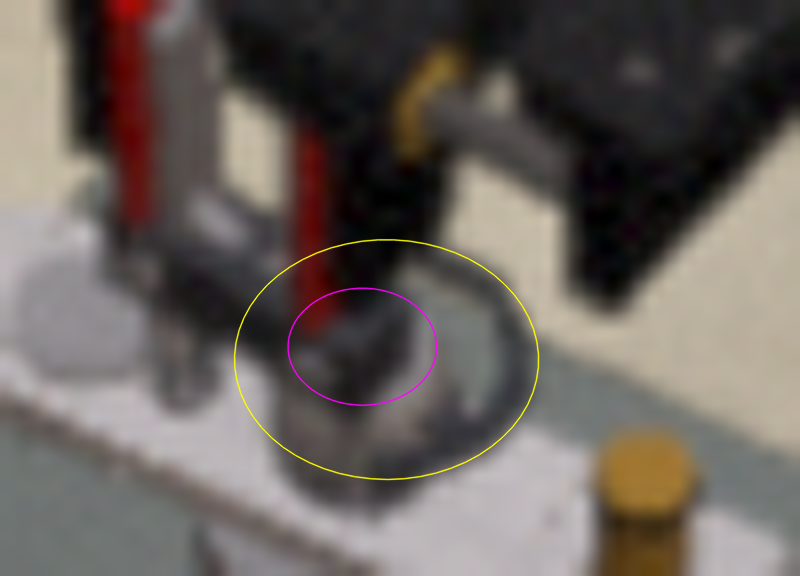

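Emit:
{"method": "play_rows", "body": {
  "translation": [
    [0, 1.5, 0],
    [0, 1.5, 0],
    [0, 1.5, 0],
    [0, 1.5, 0],
    [0, 1.5, 0],
    [0, 1.5, 0],
    [0, 1, 0],
    [0, 0, 0],
    [0, 0, 0],
    [0, 0, 0]
  ],
  "turn": [
    [0, 0, 0],
    [0, 0, 0],
    [0, 0, 0],
    [0, 0, 0],
    [0, 0, 0],
    [0, 0, 0],
    [0, 0, 0],
    [0, 0, 0],
    [0, 0, 0],
    [0, 0, 0]
  ],
  "fingers": [-1, -1, -1, -1, -1, -1, -1, -1, -1, -1]
}}

```text
time: 18.45
position: [0.4601, -0.0311, 0.1259]
tool_rot: [-1.57, -0.04, 0.039]
ft_force: [-0.1, -0.5, -1.5]
grip_width: 0.414
```

Emit:
{"method": "play_rows", "body": {
  "translation": [
    [0, 1.5, 0],
    [0, 1.5, 0],
    [0, 1.5, 0],
    [0, 1.5, 0],
    [0, 1.5, 0],
    [0, 1.5, 0],
    [0, 1.5, 0],
    [0, 0.9, 0],
    [0, 0, 0],
    [0, 0, 0]
  ],
  "turn": [
    [0, 0, 0],
    [0, 0, 0],
    [0, 0, 0],
    [0, 0, 0],
    [0, 0, 0],
    [0, 0, 0],
    [0, 0, 0],
    [0, 0, 0],
    [0, 0, 0],
    [0, 0, 0]
  ],
  "fingers": [-1, -1, -1, -1, -1, -1, -1, -1, -1, -1]
}}

```text
time: 19.28
position: [0.46, -0.0311, 0.1144]
tool_rot: [-1.57, -0.039, 0.039]
ft_force: [0.1, -0.1, -2.5]
grip_width: 0.416
```

Emit:
{"method": "play_rows", "body": {
  "translation": [
    [0, 0, 0],
    [0, 0, 0],
    [0, 0, 0],
    [0, 0, 0],
    [0, 0, 0],
    [0, 0, 0],
    [0, 0, 0],
    [0, 0, 0],
    [0, 0, 0],
    [0, 0, 0]
  ],
  "turn": [
    [0, 0, 0],
    [0, 0, 0],
    [0, 0, 0],
    [0, 0, 0],
    [0, 0, 0],
    [0, 0, 0],
    [0, 0, 0],
    [0, 0, 0],
    [0, 0, 0],
    [0, 0, 0]
  ],
  "fingers": [-1, -1, -1, -1, -1, -1, -1, -1, -1, -1]
}}

```text
time: 20.12
position: [0.46, -0.0311, 0.1144]
tool_rot: [-1.57, -0.039, 0.039]
ft_force: [-0.4, 0.3, -0.9]
grip_width: 0.418
```

```bash
python3 - <<'E'
from h import *
st_,M=st(); p=st_["position"]
s=ctrl.get_image("scene"); o=(290,200);k=16
im=cv2.resize(s[200:236,290:340],(800,576),interpolation=2)
raw=im.copy()
a=np.arctan2(M[1,0],M[0,0]); X=np.array([np.cos(a),np.sin(a)]);Y=np.array([-X[1],X[0]]);c=p[:2]+.024*X; print(c,p[2]-.0605)
for z in(-.059,-.062):circ("scene",[*(c-.0045*Y),p[2]+z],23.5e-3,o,k,im,(0,255,255));
cv2.imwrite("pics/f1.png",raw);cv2.imwrite("pics/f2.png",im)
E
```

```text
t 20.12 p [ 0.46   -0.0311  0.1144] F [-0.4  0.3 -0.9] w 0.418
R [[0.999, 0.0, -0.05], [0.05, 0.0, 0.999], [0.0, -1.0, 0.0]]
[ 0.484  -0.0299] 0.053938674535193035
```

View pics/f1.png

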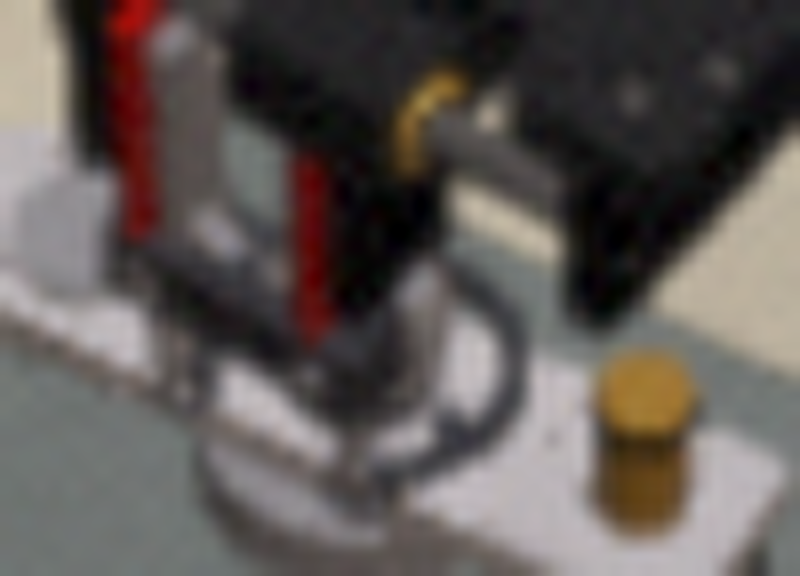

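View pics/f2.png

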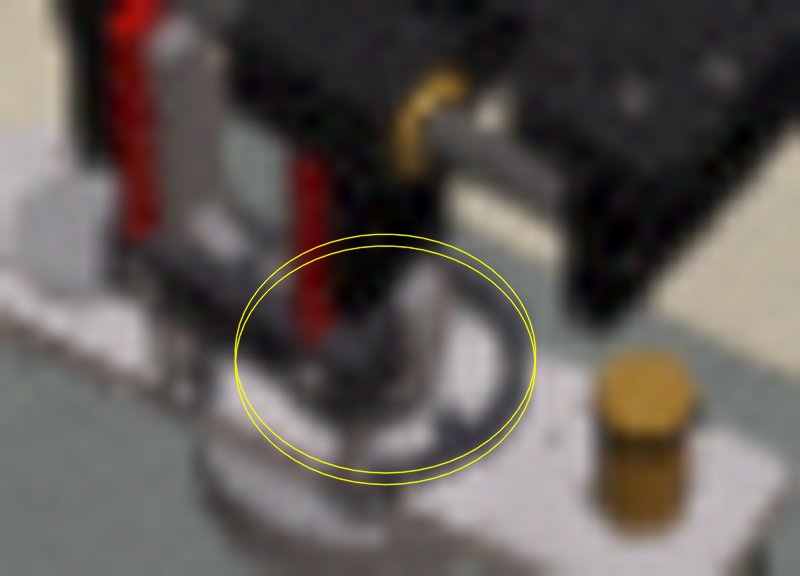

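The ring is around the stub at groove height, about 54 mm. Contact forces are near zero, the grip reads fully squeezed, and the pin is home and upright, so I'm handing in.

```bash
python3 - <<'E'
from bench import ctrl
print(ctrl.close_job())
E
```

```text
the job is handed in; nothing more can be done
None
```

The job is handed in after about 20 s of the 56 s allowed, with the arm still holding the pliers squeezed and the ring spread at the groove. No verdict was reported, so the checks below are my own.

- **Pin:** I pressed it into the drive-arm hole and met almost no force. The images taken afterwards show it upright with its head's shoulder on the arm.
- **Ring position:** The last readings put the ring centre at about (0.484, -0.030, 0.054) m. I had measured the shaft axis at (0.4838, -0.0300) m and the mid-groove at 0.054 m. The contact force was under 3 N.
- **Squeeze:** The gripper opening reads about 36.4 mm, against 38 mm for fully squeezed handles. It also read about 0.8 mm low on the 16 mm pin head. I take this as the handles being at their stop, with a 35 N grip setting.
- **Small disagreement:** In the last picture the ring's right edge sits about 1 mm to the left of where my projection put it. That is within the 5 mm allowed.
- **Other things on the desk:** I kept the moves clear of the bystanders and the green look-alike, but I did not measure their positions again at the end.

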